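# Check tools back in: zero the click tally, sort the trays, count the pieces in clicks

### The job

Check the returned things back in. First wind the tally dial anticlockwise all the way back to its red mark; then put every hand tool lying on the wooden bench, not those on the white slab at the right (red-handled cutters, red hex-key set, torch, black marker, whichever are there) in the blue tray and the two rolls (blue insulating tape, solder spool) in the yellow tray; last, turn the dial clockwise from the red mark exactly one click for each piece you have put away, tools and rolls together. Leave the jar and the tin at the back alone.

Things in the scene. Friction and masses are not known exactly. Their poses are not given: they have to be found in the camera images.
- blue_tray: blue open-topped plastic tray for hand tools, fixed to the bench, 160 x 220 mm outside, 45 mm high, walls and floor 4 mm; origin at the centre of its underside, on the bench; x across the short side, y along the long side
- yellow_tray: yellow tray for tape and wire rolls, otherwise the same as the blue tray; the two trays change places from start to start
- cutters_red: hand tool: side cutters with red handles, lying flat, 161 mm long along its y (jaws at +y, handles at -y), 16 mm high; origin under the middle. The handles are 50 mm wide over y = -88 to +42 mm and are solid between: take it across both handles (along x). Always there
- hex_keys: hand tool: folding hex-key set, red handle with black keys sticking out, lying flat, 144 mm long along its y, 20 mm high; origin under the middle of its length. Take it by the red handle: y = -13 to +72 mm, x = -16 to +6 mm, 22 mm wide; the keys at -y are not solid to the touch. May be absent
- marker_black: hand tool: black marker pen lying along its y, 134 mm long, 17 mm thick; origin at the underside of its middle. May be absent
- torch: hand tool: dark grey pocket torch lying on its side, 128 mm long along its y, up to 39 mm thick; origin at the underside of its middle as it first lies, so its centre line is 20 mm along its z from the origin; it can roll a little. May be absent
- insulating_tape: roll: blue insulating tape lying flat, 66 mm across, 19 mm high, open in the middle; origin at the centre of the underside. Always there
- solder_spool: roll: spool of solder wire with black end discs, standing on one of them, 54 mm across, 39 mm high; origin at the centre of the underside. Always there
- tally_dial (a joint): angle of the black tally knob, rad, growing clockwise from above. 0 = wound fully back into its first click-stop, pointer at the red mark (end stop just beyond, -0.06). Seven more stops every 0.5236 rad (30 degrees), with white marks: n clicks read n x 0.5236. A sprung plunger pulls it into the nearest stop when let go; about 0.1 N m turns it. Starts in one of stops 3 to 6
- dial_grip (a point): on the axis of the tally knob and turning with it, mid-height of its finger bar, 61.5 mm above the bench. The bar is 50 mm long along this point's x and 16 mm thick along y, from 38 to 73 mm above the bench, on a disc 54 mm across; the white line on its -x half is the pointer. The grey housing below is 104 x 104 mm, 30 mm high, fixed
- jar_nails: bystander: clear jar with a tan lid, 68 mm across, 102 mm high, standing at the back of the bench; origin under its centre
- tin_small: bystander: closed grey tin, 84 mm across, 52 mm high, standing at the back of the bench; origin under its centre
There are look-alikes about, which are no part of the job. Several things have the shape of the solder_spool; the one meant has the colours described above.

How it is judged:
On the way, in this order (a step that is already met when the one before it is completed fails the run):
1. the tally dial is wound back into its first stop, at the red mark (value of joint tally_dial below 0.12 rad), for 0.3 s.
2. every hand tool that is there lies in the blue tray and both rolls in the yellow tray (x of cutters_red in the frame of blue_tray between -0.076 and 0.076 m and y of cutters_red in the frame of blue_tray between -0.106 and 0.106 m and z of each of cutters_red, hex_keys, torch, marker_black in the frame of blue_tray below 0.055 m and x of hex_keys in the frame of blue_tray between -0.076 and 0.076 m and y of hex_keys in the frame of blue_tray between -0.106 and 0.106 m and x of torch in the frame of blue_tray between -0.076 and 0.076 m and y of torch in the frame of blue_tray between -0.106 and 0.106 m and x of marker_black in the frame of blue_tray between -0.076 and 0.076 m and y of marker_black in the frame of blue_tray between -0.106 and 0.106 m and x of insulating_tape in the frame of yellow_tray between -0.076 and 0.076 m and y of insulating_tape in the frame of yellow_tray between -0.106 and 0.106 m and z of each of insulating_tape, solder_spool in the frame of yellow_tray below 0.055 m and x of solder_spool in the frame of yellow_tray between -0.076 and 0.076 m and y of solder_spool in the frame of yellow_tray between -0.106 and 0.106 m), for 0.2 s.
At the end, for the whole second after the job is handed in: Every hand tool present lies inside the walls of the blue tray and both rolls in the yellow tray (origins at most 55 mm above the tray's underside); the dial stands, within 0.15 rad, as many clicks above 0 as pieces are present (4 to 6) (all of step 2 and (((height (world z) of hex_keys below -5 m and value of joint tally_dial above -9 rad) and (height (world z) of torch below -5 m and value of joint tally_dial above -9 rad) and not (height (world z) of marker_black below -5 m and value of joint tally_dial above -9 rad) and value of joint tally_dial between 1.9444 and 2.2444 rad) or ((height (world z) of hex_keys below -5 m and value of joint tally_dial above -9 rad) and not (height (world z) of torch below -5 m and value of joint tally_dial above -9 rad) and (height (world z) of marker_black below -5 m and value of joint tally_dial above -9 rad) and value of joint tally_dial between 1.9444 and 2.2444 rad) or ((height (world z) of hex_keys below -5 m and value of joint tally_dial above -9 rad) and not (height (world z) of torch below -5 m and value of joint tally_dial above -9 rad) and not (height (world z) of marker_black below -5 m and value of joint tally_dial above -9 rad) and value of joint tally_dial between 2.46799 and 2.76799 rad) or (not (height (world z) of hex_keys below -5 m and value of joint tally_dial above -9 rad) and (height (world z) of torch below -5 m and value of joint tally_dial above -9 rad) and (height (world z) of marker_black below -5 m and value of joint tally_dial above -9 rad) and value of joint tally_dial between 1.9444 and 2.2444 rad) or (not (height (world z) of hex_keys below -5 m and value of joint tally_dial above -9 rad) and (height (world z) of torch below -5 m and value of joint tally_dial above -9 rad) and not (height (world z) of marker_black below -5 m and value of joint tally_dial above -9 rad) and value of joint tally_dial between 2.46799 and 2.76799 rad) or (not (height (world z) of hex_keys below -5 m and value of joint tally_dial above -9 rad) and not (height (world z) of torch below -5 m and value of joint tally_dial above -9 rad) and (height (world z) of marker_black below -5 m and value of joint tally_dial above -9 rad) and value of joint tally_dial between 2.46799 and 2.76799 rad) or (not (height (world z) of hex_keys below -5 m and value of joint tally_dial above -9 rad) and not (height (world z) of torch below -5 m and value of joint tally_dial above -9 rad) and not (height (world z) of marker_black below -5 m and value of joint tally_dial above -9 rad) and value of joint tally_dial between 2.99159 and 3.29159 rad)) and velocity of joint tally_dial between -0.1 and 0.1 rad/s); the robot touches nothing.
It fails at once if the jar is moved more than 3 cm or tipped (distance of jar_nails from where it was at the start of the episode above 0.03 m or angle between jar_nails's own z axis and vertical above 0.4 rad).
It fails at once if the tin is moved more than 3 cm or tipped (distance of tin_small from where it was at the start of the episode above 0.03 m or angle between tin_small's own z axis and vertical above 0.4 rad).
Of hex_keys, torch, marker_black only 1 to 3 are there at a start; the rules pass over those that are not, and their reading is None.
At some moment in a run one of hex_keys, marker_black, insulating_tape, solder_spool may be knocked a few centimetres aside while the robot is not near it.
Once in a run the grip may slacken for a moment while it holds something.
It also fails if it takes over 210 s, if anything falls off the work surface, if the arm or the gripper's body presses on something with over 40 N, if the wrist force passes 120 N, or if a joint passes its speed limit or range.

### The arm

A 6-joint arm with a two-finger parallel gripper is mounted at the origin on a cart in front of the work surface, level with it; the furniture and walls round the work are solid. World frame = base frame: x ahead of the robot, y to its left, z up, the work surface at z = 0. Lengths are in m, angles in rad, forces in N, time in s.
With the tool pointing down it reaches from about 0.4 to 0.825 m from the base axis. Payload 7 kg.
Tool frame: the origin (TCP) lies at the very end of the fingers, on their centre line; the grasp point (between the pads) lies 19 mm behind it (ctrl.hold_point_z is the distance from the TCP to the grasp point, in m); z points along the fingers, y is the line along which they close (so a half turn about z gives the same grasp; the last joint's range is limited). The gripper opens to 88 mm and grips with 3 to 60 N. Pads are 19 mm wide; open, the fingers measure 130 mm over their backs; the gripper's body (78 mm by 193 mm) begins 47 mm behind the grasp point.
Start: joints at [1.581, 0.359, 0.012, 0, -1.224, -0.288], TCP at [0.185, 0.649, 0.227] pointing down, gripper open.
Joint ranges: [-3.07, 3.07], [-1.43, 2.12], [-1.02, 1.25], [-3.03, 1.67], [-3.05, -0], [-3.03, 3.03]. Speed limits (rad/s): [2.39, 2.39, 3.01, 3.14, 3.14, 3.14].

### API

Orientations are given as [roll, pitch, yaw] about the fixed x, y, z axes, in that order (R = Rz(yaw) Ry(pitch) Rx(roll)).
In Python, from rig import ctrl, viewer, workorder gives the robot as it stands.
- The arm moves only by the tool arm_command, never from a script. Its argument "steps" is a list of rows, each a list of 4 numbers: the shift along the world's x, y, z normalised to -1 to 1, where 1 is 0.5 m, then the turn about the world's z normalised to -1 to 1, where 1 is pi rad. In form: [[tx, ty, tz, yaw], ...]. A call has exactly 5 rows; each row is the pose to reach, as a shift and turn from the pose commanded when the call began, turning the shorter way round; what a row does not reach only later rows make up. A row lasts 1/12 s, in which the tool goes at most 41.7 mm and 7.16 degrees, less where a joint would pass 70% of its speed; a pose out of reach is approached as far as the arm can. A call with a number of a shift or a turn outside -1 to 1 is refused whole. A call with a gripper value outside its range is refused whole. "jaw" is the gripper's target within -1 to 1 (shut at 1, half-way at 0, fully open at -1), set as the call begins (left out, the last holds). The fingers move at their own pace and stop on an object; "newtons" is the grip in N (left out, the last holds). Time passes only in rows, so rows that repeat a pose let the fingers close, or fill a call up. It gives the time, the measured TCP pose, the force, the opening and the grip force at its end, in the units of the state.
- ctrl.observe(): the state, without advancing time (a new reading comes with each control period).
- viewer.read_camera(name): name is "scene" or "side" or "wrist"; returns (picture, depth): 420x560x3 uint8, red, green, blue; 420x560 float32, m along the optical axis (not along the pixel's ray), 0 where there is no reading.
- viewer.camera_info(name): a dict with "fx", "fy", "cx", "cy" (pixels), "dist" ([k1, k2, p1, p2, k3] as OpenCV has them; the pictures are not rectified), "extrinsics" (4x4, takes a point from world to camera coordinates). Camera axes: x right, y down, z forward; pixel columns grow to the right and rows downward; lengths in m; the calibration is good to about 2 mm. A picture is of the moment at which its call begins: read the wrist's pose just before it. camera_info takes no time and is no camera call; for the wrist camera it gives the pose at the moment of the call.
- workorder.sign_off(): hands the job in; it is judged then, once.
The state is a dict: "time_s": time; "joint_pos": joint angles; "qvel": joint speeds; "joint_torque": joint torques, N m; "ee_pos": TCP position; "tcp_rot": TCP orientation; "contact_force": force on the tool from outside, world axes, zero at the start; "torque": the same for the moment, N m; "gripper_width": finger opening in m; "gripper_force": force on a finger pad.
Only numpy, scipy, OpenCV 4.12 (cv2) and the standard library are available. Lean on these libraries where they do the work, as an engineer would, in place of code of your own. Each camera call takes 0.05 s, during which the arm holds its last target. There are 200 camera calls.

## Working session

There is one attempt and no reset: what is moved stays moved. The work goes in short steps, Python scripts to look and compute and a tool call to move; the robot and the scene stay as the last step left them, time stands still between calls to the robot, and variables do not carry over. Pictures are saved under pics/ and viewed, at most 14 in all, crops included, and the job is handed in when it is done.

Besides the shell and the picture viewer there is one more tool, called after "Request:" as name(argument=value, ...) on one line, values as JSON. arm_command: Moves the arm, as the interface text tells. Its arguments: {"type":"object","properties":{"steps":{"type":"array"},"jaw":{"type":"number"},"newtons":{"type":"number"}},"required":["steps"]}

```bash
ls; mkdir -p pics
cat > h.py <<'E'
import numpy as np, cv2
from rig import ctrl, viewer, workorder
def grab(n,save=None):
    info=viewer.camera_info(n); p,d=viewer.read_camera(n)
    if save: cv2.imwrite('pics/'+save+'.png',p[:,:,::-1])
    return p,d,info
def K(i): return np.array([[i['fx'],0,i['cx']],[0,i['fy'],i['cy']],[0,0,1.]]),np.array(i['dist'],float)
def toplane(i,uv,z):
    k,D=K(i); E=np.array(i['extrinsics'])
    n=cv2.undistortPoints(np.array(uv,float).reshape(-1,1,2),k,D).reshape(-1,2)
    r=np.c_[n,np.ones(len(n))]@E[:3,:3]; c=-E[:3,:3].T@E[:3,3]
    return c+r*((z-c[2])/r[:,2])[:,None]
def cloud(i,d):
    k,D=K(i);E=np.array(i['extrinsics']);h,w=d.shape
    v,u=np.mgrid[:h,:w]
    n=cv2.undistortPoints(np.stack([u,v],-1).reshape(-1,1,2).astype(float),k,D).reshape(-1,2)
    P=np.c_[n,np.ones(len(n))]*d.reshape(-1,1)
    return ((P-E[:3,3])@E[:3,:3]).reshape(h,w,3)
E
python3 - <<'E'
from h import *
o=ctrl.observe(); print(o)
print(ctrl.hold_point_z)
for n in ['scene','side','wrist']:
    p,d,i=grab(n,n+'0'); E=np.array(i['extrinsics']); print(n,-E[:3,:3].T@E[:3,3],E[2,:3],i['fx'])
    np.savez('pics/'+n+'0.npz',p=p,d=d,i=np.array(i,dtype=object))
E
```

```text
pics
{'time_s': 0.0, 'joint_pos': array([ 1.58113910e+00,  3.59391113e-01,  1.10504237e-02, -3.69496371e-04,
       -1.22413115e+00, -2.88083754e-01]), 'qvel': array([-0.00033396, -0.0006562 ,  0.00041813, -0.00041481,  0.00161001,
       -0.00064297]), 'joint_torque': array([ 2.65533549e-05, -5.82722855e+01,  2.93049735e+01,  6.99717119e+00,
        6.90073881e-03, -1.52175321e-04]), 'ee_pos': array([0.18496997, 0.64863185, 0.22561282]), 'tcp_rot': array([ 3.13988749e+00, -1.43052758e-04, -2.77866695e-01]), 'contact_force': array([ 0.41879589, -0.61732778, -1.13798048]), 'torque': array([-0.03364605,  0.03567835,  0.02588288]), 'gripper_force': 0.0, 'gripper_width': 0.08790432345664423}
0.0188
scene [ 0.18990117 -0.62446898  0.87466056] [ 0.37583653  0.55684468 -0.74072323] 474.5882442211719
side [ 0.18103115 -1.25506454  0.68030555] [ 0.29341088  0.86083487 -0.41578046] 528.0641857139341
wrist [0.25819669 0.62797992 0.38292906] [-0.267468    0.07567361 -0.96059064] 308.10402871838863
```

View pics/scene0.png

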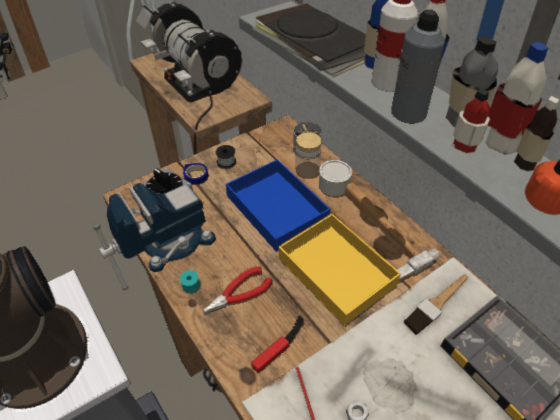

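View pics/wrist0.png

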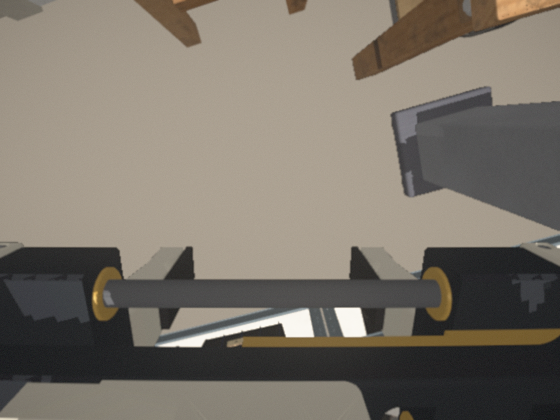

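View pics/side0.png

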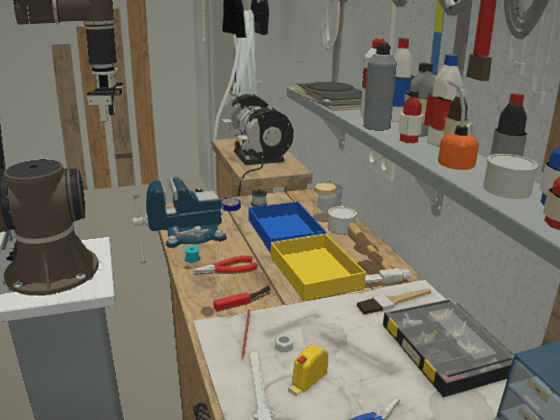

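The scene view shows the blue tray around (277,203), the yellow tray (337,267), cutters (240,290), hex keys (275,345), tape (195,173), and solder spool (226,155). A teal look-alike is at (190,282). Something black sits behind the vise at (163,181), and there's an unknown object at (415,263). The wrist view shows only floor. I'll enlarge the unclear parts.

Run:
```python
from h import *
s=np.load('pics/scene0.npz',allow_pickle=True); t=np.load('pics/side0.npz',allow_pickle=True)
f=lambda p,x,y,w,h,W,H: cv2.resize(p[y:y+h,x:x+w],(W,H),interpolation=cv2.INTER_CUBIC)
a=f(s['p'],100,120,150,112,400,300); b=f(s['p'],360,200,150,112,400,300)
c=f(t['p'],140,160,150,112,400,300); d=f(s['p'],190,240,150,112,400,300)
cv2.imwrite('pics/m1.png',np.vstack([np.hstack([a,b]),np.hstack([c,d])])[:,:,::-1])
C=cloud(s['i'].item(),s['d'])
for n,u,v in [('tape',195,166),('spool',226,150),('black',163,181),('black2',155,183),('teal',190,275),('obj',425,258),('vise',180,205),('visebase',200,245),('tin',335,168),('jar',308,145),('bench',220,220),('slab',300,400),('blue',277,205),('yel',337,270)]:
    print(n,C[v,u].round(3))
```

```text
tape [0.542 0.288 0.012]
spool [0.634 0.275 0.032]
black [0.431 0.237 0.059]
black2 [0.416 0.259 0.042]
teal [ 0.36  -0.034  0.03 ]
obj [ 0.807 -0.297  0.031]
vise [0.413 0.086 0.114]
visebase [0.425 0.048 0.002]
tin [0.818 0.033 0.048]
jar [0.779 0.1   0.098]
bench [ 0.505  0.092 -0.003]
slab [ 0.397 -0.384  0.009]
blue [0.646 0.048 0.002]
yel [ 0.642 -0.193  0.003]
```

View pics/m1.png

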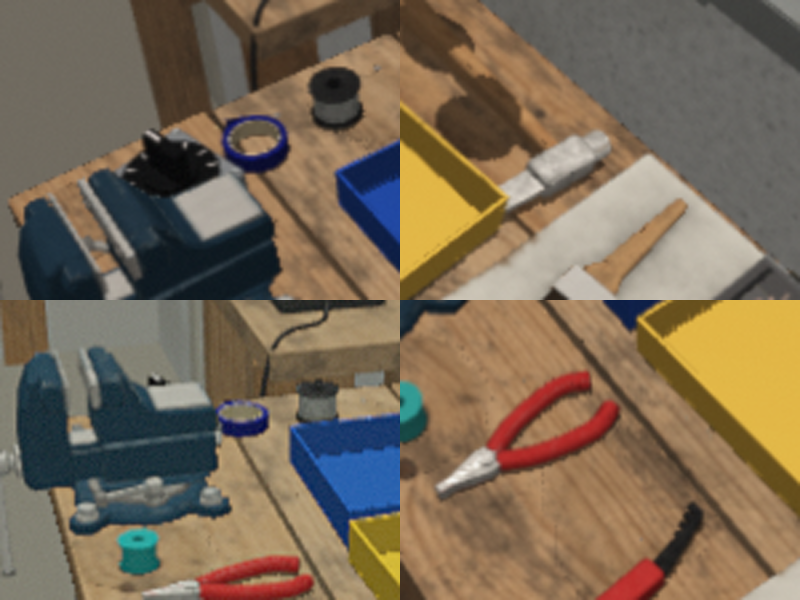

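The crop shows the dial behind the vise, with its knob at scene (163,180). The grey-white thing at (415,263) is a chisel-like prop. I'll move above the dial, looking down with the wrist camera on the way.

Request:
arm_command(steps=[[0.47,-0.8,0.24,0.05],[0.47,-0.8,0.24,0.05],[0.47,-0.8,0.24,0.05],[0.47,-0.8,0.24,0.05],[0.47,-0.8,0.24,0.05]], jaw=-1)

```text
time_s: 0.57
ee_pos: [0.2878, 0.4733, 0.2789]
tcp_rot: [3.141, 0.0, -0.12]
contact_force: [0.8, 0.8, 0.2]
gripper_width: 0.0876
gripper_force: 0.0
```

Request:
arm_command(steps=[[0.26,-0.42,0.12,0],[0.26,-0.42,0.12,0],[0.26,-0.42,0.12,0],[0.26,-0.42,0.12,0],[0.26,-0.42,0.12,0]])

```text
time_s: 0.98
ee_pos: [0.3942, 0.3011, 0.3285]
tcp_rot: [-3.141, -0.0, -0.12]
contact_force: [1.3, 0.7, 0.5]
gripper_width: 0.0875
gripper_force: 0.0
```

Request:
arm_command(steps=[[0.03,-0.05,0,0.03],[0.03,-0.05,0,0.03],[0.03,-0.05,0,0.03],[0.03,-0.05,0,0.03],[0.03,-0.05,0,0.03]])

```text
time_s: 1.4
ee_pos: [0.4085, 0.2786, 0.3276]
tcp_rot: [3.141, 0.0, -0.027]
contact_force: [-0.3, 1.0, 0.3]
gripper_width: 0.0873
gripper_force: 0.0
```

Run:
```python
from h import *
o=ctrl.observe(); print(o['ee_pos'],o['tcp_rot'],o['joint_pos'])
p,d,i=grab('wrist','w1'); np.savez('pics/w1.npz',p=p,d=d,i=np.array(i,dtype=object))
C=cloud(i,d)
# heightmap rendered coarse top view of points
ok=(d>0)&(d<0.9)
for lo,hi in [(0.09,0.2),(0.06,0.08),(0.025,0.04)]:
    m=ok&(C[...,2]>lo)&(C[...,2]<hi)&(C[...,0]>0.25)&(C[...,1]<0.4); q=C[m]
    print(lo,m.sum(), q[:,:2].min(0) if len(q) else '', q[:,:2].max(0) if len(q) else '')
m=(ok&(C[...,2]>0.064)&(C[...,2]<0.08)&(C[...,1]>0.18)&(C[...,1]<0.32)&(C[...,0]>.35)&(C[...,0]<.5)).astype(np.uint8)
print(cv2.minAreaRect(C[m>0][:,:2].astype(np.float32)), C[m>0].mean(0))
```

```text
[0.40847179 0.27859216 0.32756754] [ 3.14127749e+00  4.57612431e-04 -2.66730267e-02] [ 9.96752825e-01  3.55016654e-03 -2.02266203e-01 -2.31590293e-04
 -1.36548724e+00  5.47417819e-01]
0.09 8383 [0.30337953 0.05710793] [0.46459568 0.16221579]
0.06 1139 [0.30587407 0.10476749] [0.62191884 0.39993631]
0.025 7856 [ 0.29582828 -0.12003866] [0.64289625 0.39994934]
((0.4380926489830017, 0.25259917974472046), (0.01615050807595253, 0.05045266076922417), 15.0882568359375) [0.43870982 0.25262206 0.07185473]
```

View pics/w1.png

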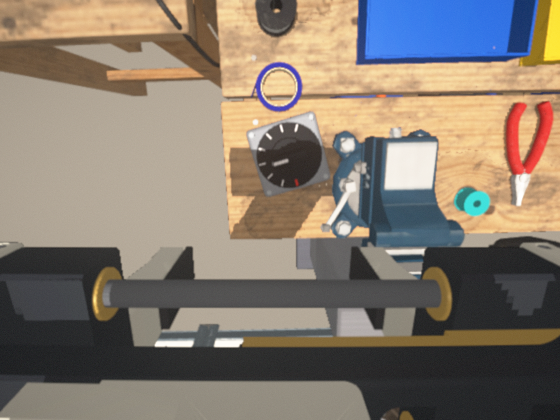

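The wrist view shows the knob at (289,155) with its pointer to the left. The red mark is at (296,183), a quarter turn anticlockwise, so the dial is at stop 3. The measured bar, 16×50 mm and 72 mm high at (0.438, 0.2526), matches the spec. Next I'll check clearance to the vise.

Run:
```python
from h import *
s=np.load('pics/w1.npz',allow_pickle=True);C=cloud(s['i'].item(),s['d']);d=s['d'];ok=(d>0)&(d<0.9)
s2=np.load('pics/scene0.npz',allow_pickle=True);C2=cloud(s2['i'].item(),s2['d'])
for nm,c,o in (('w',C,ok),('s',C2,s2['d']>0)):
  print(nm)
  for x0 in np.arange(.30,.56,.03):
    r=[]
    for y0 in np.arange(.08,.22,.02):
        m=o&(c[...,0]>=x0)&(c[...,0]<x0+.03)&(c[...,1]>=y0)&(c[...,1]<y0+.02)
        r.append(int(1000*c[m][:,2].max()) if m.any() else -1)
    print(round(x0,2),r)
```

```text
w
0.3 [145, 159, 149, 67, 24, 53, 53, 1]
0.33 [160, 159, 160, 159, 157, 54, 55, 1]
0.36 [158, 158, 157, 157, 154, 42, 0, 407]
0.39 [121, 121, 120, 119, 45, 31, 432, 417]
0.42 [114, 115, 114, 111, 51, 409, 436, 436]
0.45 [114, 114, 114, 110, 27, 12, 31, 72]
0.48 [1, 1, 1, 1, 1, 2, 31, 31]
0.51 [0, 0, 1, 0, 1, 0, 0, 19]
0.54 [46, 45, 45, 45, 1, 0, 0, 18]
s
0.3 [161, 161, 160, 158, 156, 56, -274, -271]
0.33 [161, 161, 161, 161, 157, 53, 53, 3]
0.36 [158, 157, 157, 156, -886, -667, -1, -1]
0.39 [118, 119, 117, 114, -1, -1, -1, 39]
0.42 [117, 115, 116, 111, -1, -1, -1, 75]
0.45 [114, 114, 116, 105, -1, -1, -1, 40]
0.48 [3, 3, 2, 2, 2, 2, 34, 32]
0.51 [3, 3, 2, 2, 1, 3, 2, 23]
0.54 [46, 45, 46, 46, 1, 1, 2, 22]
```

The vise jaw is 160 mm high and close by, so turning the gripper body about the dial axis would leave only about 1 mm. Instead I'll keep yaw at -90° and push the bar with the closed fingers.

Request:
arm_command(steps=[[0.13,0.005,0,-0.4915],[0.13,0.005,0,-0.4915],[0.13,0.005,0,-0.4915],[0.13,0.005,0,-0.4915],[0.13,0.005,0,-0.4915]], jaw=1, newtons=20)

```text
time_s: 1.87
ee_pos: [0.4738, 0.2815, 0.327]
tcp_rot: [3.14, 0.0, -0.657]
contact_force: [-0.9, 0.5, 0.6]
gripper_width: 0.0596
gripper_force: 0.0
```

Request:
arm_command(steps=[[0,0,-0.2,-0.29],[0,0,-0.2,-0.29],[0,0,-0.2,-0.29],[0,0,-0.2,-0.29],[0,0,-0.2,-0.29]])

```text
time_s: 2.28
ee_pos: [0.4726, 0.2809, 0.2257]
tcp_rot: [3.138, -0.002, -1.281]
contact_force: [0.4, 1.0, 1.1]
gripper_width: 0.0265
gripper_force: 0.0
```

Request:
arm_command(steps=[[0,0,-0.16,-0.094],[0,0,-0.16,-0.094],[0,0,-0.16,-0.094],[0,0,-0.16,-0.094],[0,0,-0.16,-0.094]])

```text
time_s: 2.7
ee_pos: [0.4739, 0.2816, 0.1479]
tcp_rot: [-3.141, -0.001, -1.568]
contact_force: [0.1, 0.5, 0.6]
gripper_width: 0.0008
gripper_force: 0.0
```

Descend to z≈0.046, then push along in steps.

Request:
arm_command(steps=[[0,0,-0.08,0],[0,0,-0.15,0],[0,0,-0.204,0],[0,0,-0.204,0],[0,0,-0.204,0]])

```text
time_s: 3.12
ee_pos: [0.4741, 0.281, 0.0463]
tcp_rot: [3.141, -0.001, -1.57]
contact_force: [0.5, -0.2, 0.4]
gripper_width: 0.0005
gripper_force: 0.0
```

Request:
arm_command(steps=[[-0.016,0,0,0],[-0.032,0,0,0],[-0.042,0,0,0],[-0.052,0,0,0],[-0.052,0,0,0]])

```text
time_s: 3.53
ee_pos: [0.4472, 0.2811, 0.0475]
tcp_rot: [-3.14, 0.002, -1.571]
contact_force: [0.0, -0.5, 0.8]
gripper_width: 0.0004
gripper_force: 0.2
```

Request:
arm_command(steps=[[-0.01,-0.002,0,0],[-0.02,-0.004,0,0],[-0.04,-0.004,0,0],[-0.065,-0.004,0,0],[-0.092,-0.004,0,0]])

```text
time_s: 3.95
ee_pos: [0.4004, 0.2779, 0.0457]
tcp_rot: [3.141, -0.001, -1.573]
contact_force: [-0.9, -0.1, 0.1]
gripper_width: 0.0006
gripper_force: 0.0
```

Request:
arm_command(steps=[[0,-0.006,0,0],[0,-0.012,0,0],[0,-0.018,0,0],[0,-0.022,0,0],[0,-0.022,0,0]])

```text
time_s: 4.37
ee_pos: [0.4008, 0.2669, 0.0459]
tcp_rot: [3.141, -0.001, -1.571]
contact_force: [-0.3, -0.5, 0.0]
gripper_width: 0.0005
gripper_force: 0.0
```

Request:
arm_command(steps=[[0,0.02,0.08,0],[0,0.02,0.16,0],[0.05,0.02,0.24,0],[0.12,0.02,0.32,0],[0.16,0.02,0.4,0]], jaw=-1)

```text
time_s: 4.78
ee_pos: [0.4722, 0.277, 0.2306]
tcp_rot: [3.141, -0.0, -1.571]
contact_force: [1.5, 1.8, 0.2]
gripper_width: 0.0282
gripper_force: 0.0
```

Request:
arm_command(steps=[[0.06,0,0.12,0.1],[0.12,0,0.14,0.2],[0.16,0,0.14,0.2],[0.16,0,0.14,0.2],[0.16,0,0.14,0.2]])

```text
time_s: 5.2
ee_pos: [0.5528, 0.2771, 0.2984]
tcp_rot: [3.14, -0.0, -0.943]
contact_force: [-0.5, 0.2, -0.4]
gripper_width: 0.0619
gripper_force: 0.0
```

Run:
```python
from h import *
o=ctrl.observe(); print(o['ee_pos'],o['tcp_rot'])
p,d,i=grab('wrist','w2'); np.savez('pics/w2.npz',p=p,d=d,i=np.array(i,dtype=object))
C=cloud(i,d); ok=(d>0)&(d<.9)
m=(ok&(C[...,2]>0.064)&(C[...,2]<0.08)&(C[...,1]>0.18)&(C[...,1]<0.32)&(C[...,0]>.35)&(C[...,0]<.5))
print('dial',m.sum(),cv2.minAreaRect(C[m][:,:2].astype(np.float32)))
hsv=cv2.cvtColor(p,cv2.COLOR_RGB2HSV)
b=ok&(C[...,2]>0.012)&(C[...,2]<0.025)&(hsv[...,0]>105)&(hsv[...,0]<135)&(hsv[...,1]>100)&(C[...,1]>.2)
print('tape',b.sum(),cv2.minEnclosingCircle(C[b][:,:2].astype(np.float32)))
s=ok&(C[...,2]>0.033)&(C[...,2]<0.045)&(C[...,1]>.2)&(C[...,0]>.55)&(C[...,0]<.75)
print('spool',s.sum(),cv2.minEnclosingCircle(C[s][:,:2].astype(np.float32)))
```

```text
[0.55283267 0.27708317 0.29835862] [ 3.14035653e+00 -6.19910600e-05 -9.42775830e-01]
dial 473 ((0.43820908665657043, 0.25205183029174805), (0.049944229423999786, 0.01640835776925087), 15.098509788513184)
tape 421 ((0.534338116645813, 0.26476627588272095), 0.03251194208860397)
spool 7218 ((0.68348628282547, 0.36608466506004333), 0.13966907560825348)
```

View pics/w2.png

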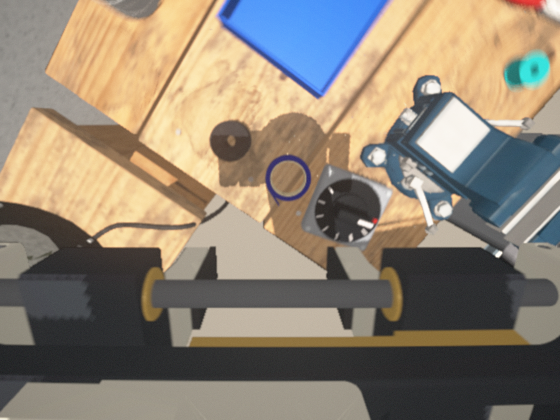

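The dial is wound back: its bar is at 15° and the pointer is on the red mark near (370,217). The tape is at (288,178) and the spool at (231,141). Now I'll measure the spool, trays, cutters and hex keys.

Run:
```python
from h import *
z=np.load('pics/w2.npz',allow_pickle=True);p,d=z['p'],z['d'];C=cloud(z['i'].item(),d);ok=(d>0)&(d<.9)
s=ok&(C[...,2]>0.033)&(C[...,2]<0.045)&(abs(C[...,1]-.275)<.06)&(abs(C[...,0]-.63)<.06)
print('spool',s.sum(),cv2.minEnclosingCircle(C[s][:,:2].astype(np.float32)))
z=np.load('pics/scene0.npz',allow_pickle=True);p,d=z['p'],z['d'];I=z['i'].item();C=cloud(I,d);ok=(d>0)
h=cv2.cvtColor(p,cv2.COLOR_RGB2HSV);H,S,V=[h[...,k].astype(int) for k in range(3)]
inb=ok&(C[...,0]>.3)&(C[...,0]<.9)&(C[...,1]>-.36)&(C[...,1]<.4)
for n,m in [('blue',inb&(H>108)&(H<130)&(S>150)&(C[...,2]>.035)&(C[...,2]<.055)&(C[...,0]>.5)),('yellow',inb&(H>18)&(H<28)&(S>150)&(C[...,2]>.035)&(C[...,2]<.055)&(C[...,0]>.5))]:
    q=C[m][:,:2]; print(n,m.sum(),cv2.minAreaRect(q.astype(np.float32)))
red=inb&((H<6)|(H>174))&(S>150)&(V>60)
nl,lab,st,ce=cv2.connectedComponentsWithStats(red.astype(np.uint8))
for k in range(1,nl):
    if st[k,4]>60:
        q=C[lab==k]; print('red',st[k],q.mean(0).round(3),q[:,2].max().round(3),cv2.minAreaRect(q[:,:2].astype(np.float32)))
# anything else standing proud of the bench
o=inb&(C[...,2]>.006)&(C[...,2]<.3)
nl,lab,st,ce=cv2.connectedComponentsWithStats(o.astype(np.uint8))
for k in range(1,nl):
    if st[k,4]>80: q=C[lab==k]; print(ce[k].round(),st[k,4],q.min(0).round(3),q.max(0).round(3))
```

```text
spool 1175 ((0.6297233700752258, 0.2668514847755432), 0.026858000084757805)
blue 766 ((0.6389815211296082, 0.04171308875083923), (0.16189897060394287, 0.22277049720287323), 0.5586188435554504)
yellow 1037 ((0.6398686170578003, -0.19394388794898987), (0.16462107002735138, 0.22301217913627625), 2.9066097736358643)
red [377  27  28  31 553] [ 0.797 -0.098  0.461] 0.493 ((0.7938254475593567, -0.11425243318080902), (0.09462180733680725, 0.03361661359667778), 71.520263671875)
red [ 464   93   64   45 1568] [ 0.817 -0.327  0.436] 0.467 ((0.8179707527160645, -0.31975752115249634), (0.03770386427640915, 0.09520749747753143), 49.651126861572266)
red [454 140  22  12 122] [ 0.784 -0.307  0.37 ] 0.377 ((0.7850023508071899, -0.30620235204696655), (0.011912068352103233, 0.035397980362176895), 25.52720069885254)
red [223 267  49  37 689] [ 0.449 -0.117  0.013] 0.021 ((0.45033302903175354, -0.1170237585902214), (0.10827715694904327, 0.07627074420452118), 17.100074768066406)
red [252 337  37  35 532] [ 0.402 -0.279  0.018] 0.024 ((0.407166451215744, -0.27586525678634644), (0.09214533120393753, 0.028409402817487717), 14.00955867767334)
[360. 189.] 18963 [ 0.554 -0.36   0.006] [0.9   0.4   0.187]
[231. 120.] 1196 [0.587 0.374 0.006] [0.858 0.4   0.059]
[225. 155.] 333 [0.598 0.24  0.006] [0.653 0.298 0.041]
[169. 215.] 5766 [0.3   0.014 0.006] [0.564 0.312 0.162]
[349. 339.] 4339 [ 0.306 -0.36   0.006] [ 0.879 -0.323  0.021]
[239. 290.] 904 [ 0.344 -0.147  0.006] [ 0.503 -0.082  0.021]
[189. 280.] 296 [ 0.336 -0.059  0.006] [ 0.374 -0.016  0.033]
[276. 347.] 711 [ 0.361 -0.292  0.006] [ 0.502 -0.241  0.024]
```

Both trays measure true to size: blue at (0.640, 0.042) and yellow at (0.640, -0.194). Tape first.

Request:
arm_command(steps=[[-0.038,-0.024,-0.05,0.3],[-0.038,-0.024,-0.1,0.3],[-0.038,-0.024,-0.2,0.3],[-0.038,-0.024,-0.3,0.3],[-0.038,-0.024,-0.36,0.3]], jaw=-1)

```text
time_s: 5.67
ee_pos: [0.5322, 0.2652, 0.1229]
tcp_rot: [-3.141, -0.0, -0.319]
contact_force: [0.3, 0.7, -0.7]
gripper_width: 0.0872
gripper_force: 0.0
```

Request:
arm_command(steps=[[0,0,-0.04,0.11],[0,0,-0.04,0.11],[0,0,-0.04,0.11],[0,0,-0.04,0.11],[0,0,-0.04,0.11]])

```text
time_s: 6.08
ee_pos: [0.5325, 0.2655, 0.1039]
tcp_rot: [3.141, 0.0, 0.019]
contact_force: [1.0, 0.1, 0.1]
gripper_width: 0.0875
gripper_force: 0.0
```

Request:
arm_command(steps=[[0.003,0,-0.08,0],[0.003,0,-0.16,0],[0.003,0,-0.195,0],[0.003,0,-0.195,0],[0.003,0,-0.195,0]])

```text
time_s: 6.5
ee_pos: [0.5342, 0.2653, 0.0063]
tcp_rot: [3.14, 0.001, 0.021]
contact_force: [0.1, 0.1, 0.8]
gripper_width: 0.0876
gripper_force: 0.0
```

Request:
arm_command(steps=[[0,0,0,0],[0,0,0,0],[0,0,0,0],[0,0,0,0],[0,0,0,0]], jaw=1, newtons=25)

```text
time_s: 6.92
ee_pos: [0.535, 0.2661, 0.0078]
tcp_rot: [-3.14, -0.002, 0.024]
contact_force: [-0.4, -0.1, 5.9]
gripper_width: 0.0643
gripper_force: 25.0
```

Request:
arm_command(steps=[[0,0,0,0],[0,0,0.05,0],[0,0,0.12,0],[0,0,0.2,0],[0,0,0.28,0]])

```text
time_s: 7.33
ee_pos: [0.5338, 0.265, 0.1478]
tcp_rot: [3.141, 0.001, 0.023]
contact_force: [0.8, 1.4, -0.3]
gripper_width: 0.0642
gripper_force: 25.0
```

Request:
arm_command(steps=[[0.2,-1,0,-0.006],[0.2,-1,0,-0.006],[0.2,-1,0,-0.006],[0.2,-1,0,-0.006],[0.2,-1,0,-0.006]])

```text
time_s: 7.75
ee_pos: [0.5751, 0.0596, 0.147]
tcp_rot: [-3.141, -0.001, 0.005]
contact_force: [0.7, 0.5, 0.2]
gripper_width: 0.0646
gripper_force: 25.0
```

Request:
arm_command(steps=[[0.12,-0.6,0,0],[0.12,-0.6,0,0],[0.12,-0.6,0,0],[0.12,-0.6,0,0],[0.12,-0.6,0,0]])

```text
time_s: 8.17
ee_pos: [0.6161, -0.1451, 0.1468]
tcp_rot: [-3.141, -0.0, 0.005]
contact_force: [1.0, 0.9, -0.1]
gripper_width: 0.0644
gripper_force: 25.0
```

Request:
arm_command(steps=[[0.02,-0.09,0,0],[0.048,-0.18,0,0],[0.048,-0.18,0,0],[0.048,-0.18,-0.08,0],[0.048,-0.18,-0.16,0]])

```text
time_s: 8.58
ee_pos: [0.6421, -0.2349, 0.0681]
tcp_rot: [3.141, -0.006, 0.002]
contact_force: [0.2, 0.4, -2.6]
gripper_width: 0.0653
gripper_force: 2.5
```

Request:
arm_command(steps=[[0,0,-0.04,0],[0,0,-0.08,0],[0,0,-0.105,0],[0,0,-0.105,0],[0,0,-0.105,0]])

```text
time_s: 9.0
ee_pos: [0.6402, -0.233, 0.0138]
tcp_rot: [3.142, 0.001, 0.005]
contact_force: [0.1, 0.7, -0.2]
gripper_width: 0.0644
gripper_force: 25.0
```

Request:
arm_command(steps=[[0,0,0,0],[0,0,0,0],[0,0,0.06,0],[0,0,0.14,0],[0,0,0.22,0]], jaw=-0.75)

```text
time_s: 9.42
ee_pos: [0.6395, -0.2329, 0.1252]
tcp_rot: [-3.142, 0.001, 0.005]
contact_force: [0.4, 0.1, 0.6]
gripper_width: 0.0763
gripper_force: 0.0
```

Request:
arm_command(steps=[[0,0.1,0.3,0],[0,0.2,0.34,0],[0,0.27,0.34,0],[0,0.35,0.34,0],[0,0.4,0.34,0]], jaw=-0.9)

```text
time_s: 9.83
ee_pos: [0.6405, -0.0928, 0.2704]
tcp_rot: [-3.141, -0.005, 0.004]
contact_force: [1.1, 1.1, -0.7]
gripper_width: 0.0832
gripper_force: 0.0
```

Run:
```python
from h import *
o=ctrl.observe(); print(o['ee_pos'],o['tcp_rot'])
p,d,i=grab('wrist','w3'); np.savez('pics/w3.npz',p=p,d=d,i=np.array(i,dtype=object))
C=cloud(i,d);ok=d>0
s=ok&(C[...,2]>0.033)&(C[...,2]<0.045)&(abs(C[...,1]-.267)<.06)&(abs(C[...,0]-.63)<.06)
if s.any(): print('spool',s.sum(),cv2.minEnclosingCircle(C[s][:,:2].astype(np.float32)))
for v,u in [(5,5),(5,555),(200,5),(200,555)]: print(C[v,u].round(2))
```

```text
[ 0.64047911 -0.09280814  0.27044981] [-3.14132796 -0.00490891  0.00359745]
spool 602 ((0.6294922232627869, 0.2635764479637146), 0.026435663923621178)
[ 0.74 -0.03  0.35]
[ 0.74 -0.15  0.35]
[0.62 0.26 0.04]
[ 0.62 -0.5   0.01]
```

View pics/w3.png

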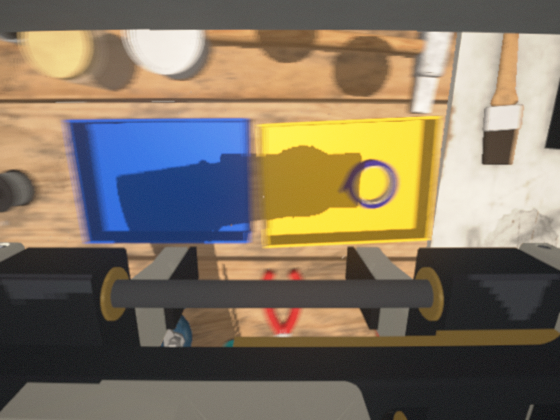

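The wrist view shows the tape inside the yellow tray at (372,183). There's no torch or marker behind the trays, so there are 4 pieces: cutters, hex keys, tape and spool. Spool next.

Request:
arm_command(steps=[[-0.022,0.716,-0.1,0],[-0.022,0.716,-0.2,0],[-0.022,0.716,-0.25,0],[-0.022,0.716,-0.25,0],[-0.022,0.716,-0.25,0]], jaw=-1)

```text
time_s: 10.3
ee_pos: [0.6339, 0.1061, 0.2043]
tcp_rot: [-3.14, -0.002, 0.005]
contact_force: [0.6, -0.4, -0.2]
gripper_width: 0.0875
gripper_force: 0.0
```

Request:
arm_command(steps=[[-0.012,0.36,0,0],[-0.012,0.36,0,0],[-0.012,0.36,0,0],[-0.012,0.36,0,0],[-0.012,0.36,0,0]])

```text
time_s: 10.72
ee_pos: [0.6276, 0.2895, 0.2041]
tcp_rot: [-3.14, -0.001, 0.008]
contact_force: [0.7, -1.1, 0.0]
gripper_width: 0.0876
gripper_force: 0.0
```

Request:
arm_command(steps=[[0.004,-0.048,-0.02,0],[0.004,-0.048,-0.1,0],[0.004,-0.048,-0.18,0],[0.004,-0.048,-0.26,0],[0.004,-0.048,-0.28,0]])

```text
time_s: 11.13
ee_pos: [0.6267, 0.258, 0.0577]
tcp_rot: [3.138, 0.007, 0.004]
contact_force: [-1.0, -1.6, -1.5]
gripper_width: 0.0875
gripper_force: 0.0
```

Request:
arm_command(steps=[[0,0,-0.06,0],[0,0,-0.104,0],[0,0,-0.104,0],[0,0,-0.104,0],[0,0,-0.104,0]])

```text
time_s: 11.55
ee_pos: [0.6315, 0.2609, 0.014]
tcp_rot: [-3.14, -0.003, 0.006]
contact_force: [0.7, 1.0, 0.2]
gripper_width: 0.0877
gripper_force: 0.0
```

Request:
arm_command(steps=[[0,0,0,0],[0,0,0,0],[0,0,0,0],[0,0,0,0],[0,0,0,0]], jaw=1, newtons=25)

```text
time_s: 11.97
ee_pos: [0.6307, 0.261, 0.0125]
tcp_rot: [-3.14, -0.002, 0.005]
contact_force: [-1.1, 2.8, 1.7]
gripper_width: 0.06
gripper_force: 1.2
```

Request:
arm_command(steps=[[0,0,0,0],[0,0,0.05,0],[0,0,0.12,0],[0,0,0.2,0],[0,0,0.28,0]])

```text
time_s: 12.38
ee_pos: [0.6289, 0.2593, 0.1516]
tcp_rot: [3.139, 0.003, 0.005]
contact_force: [1.6, 1.4, -1.6]
gripper_width: 0.0533
gripper_force: 25.0
```

Request:
arm_command(steps=[[0.022,-0.8,0,0],[0.022,-0.8,0,0],[0.022,-0.8,0,0],[0.022,-0.8,0,0],[0.022,-0.8,0,0]])

```text
time_s: 12.8
ee_pos: [0.6347, 0.05, 0.1509]
tcp_rot: [3.141, 0.002, 0.005]
contact_force: [0.7, -0.1, -2.9]
gripper_width: 0.0534
gripper_force: 25.0
```

Request:
arm_command(steps=[[0.012,-0.38,0,0],[0.012,-0.38,0,0],[0.012,-0.38,0,0],[0.012,-0.38,0,0],[0.012,-0.38,0,0]])

```text
time_s: 13.22
ee_pos: [0.6404, -0.142, 0.1507]
tcp_rot: [3.141, 0.002, 0.003]
contact_force: [1.0, 0.2, -3.9]
gripper_width: 0.0533
gripper_force: 25.0
```

Request:
arm_command(steps=[[0,-0.005,-0.06,0],[0,-0.005,-0.12,0],[0,-0.005,-0.18,0],[0,-0.005,-0.23,0],[0,-0.005,-0.262,0]])

```text
time_s: 13.63
ee_pos: [0.639, -0.1409, 0.0167]
tcp_rot: [-3.141, 0.006, 0.004]
contact_force: [-4.6, 2.4, 18.7]
gripper_width: 0.0535
gripper_force: 25.0
```

Request:
arm_command(steps=[[0,0,0,0],[0,0,0,0],[0,0,0,0],[0,0,0,0],[0,0,0.02,0]], jaw=-0.34)

```text
time_s: 14.05
ee_pos: [0.6412, -0.1404, 0.0304]
tcp_rot: [-3.141, 0.001, 0.005]
contact_force: [-0.0, -0.0, 0.2]
gripper_width: 0.0586
gripper_force: 0.0
```

Request:
arm_command(steps=[[0,0,0.08,0],[0,0,0.16,0],[-0.03,0,0.24,0],[-0.1,0.02,0.32,0],[-0.18,0.02,0.4,0]])

```text
time_s: 14.47
ee_pos: [0.5714, -0.1312, 0.214]
tcp_rot: [-3.142, -0.003, 0.005]
contact_force: [-0.5, -0.2, 0.2]
gripper_width: 0.0589
gripper_force: 0.0
```

```bash
cat > f.py <<'E'
from h import *
def proud(n,xr,yr,save=None,lo=.005,hi=.03):
    p,d,i=grab(n,save); C=cloud(i,d)
    m=(d>0)&(C[...,2]>lo)&(C[...,2]<hi)&(C[...,0]>xr[0])&(C[...,0]<xr[1])&(C[...,1]>yr[0])&(C[...,1]<yr[1])
    h=cv2.cvtColor(p,cv2.COLOR_RGB2HSV).astype(int)
    red=m&((h[...,0]<7)|(h[...,0]>173))&(h[...,1]>130)
    for k,mm in (('all',m),('red',red)):
        q=C[mm]
        if len(q)<20: print(k,len(q)); continue
        (c,s,a)=cv2.minAreaRect(q[:,:2].astype(np.float32)); print(k,len(q),q.mean(0).round(4),np.round(c,4),np.round(s,4),round(a,1),q[:,2].max().round(3))
    return C,m,red
E
python3 - <<'E'
from f import *
print('cut');C,m,r=proud('scene',(.33,.52),(-.18,-.065),'s2')
print('hex');proud('scene',(.33,.52),(-.31,-.21))
E
```

```text
cut
all 917 [ 0.4309 -0.1178  0.0136] [ 0.4181 -0.1315] [0.1739 0.092 ] 6.2 0.021
red 667 [ 0.4484 -0.1175  0.0138] [ 0.4512 -0.1128] [0.0668 0.1077] 87.1 0.021
hex
all 729 [ 0.4199 -0.2739  0.0165] [ 0.4322 -0.26  ] [0.0876 0.1339] 79.0 0.024
red 536 [ 0.4021 -0.2784  0.0178] [ 0.4052 -0.2762] [0.088  0.0227] 7.5 0.024
```

View pics/s2.png

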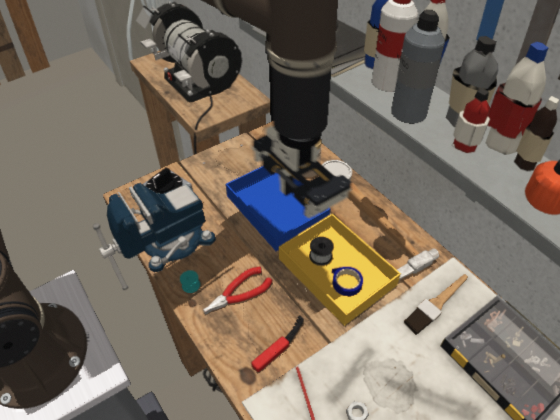

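Both rolls are in the yellow tray, with the spool at (320,250) and the tape at (347,281). Cutter landmarks are the tip (207,309) and handle ends (258,268) and (268,283). Hex-key landmarks are the red end (256,363), the boundary (289,339) and the tip (300,321).

Run:
```python
from f import *
p,d,i=grab('scene'); C=cloud(i,d)
q=toplane(i,[(207,309),(258,270),(268,283)],.01); print(q.round(4))
h=(q[1]+q[2])/2; print('ax',np.degrees(np.arctan2(*(q[0]-h)[1::-1])),np.linalg.norm(q[0]-h))
q=toplane(i,[(255,363),(288,340),(299,320)],.012); print(q.round(4))
# per-x-slice widths at proper surface
hs=cv2.cvtColor(p,cv2.COLOR_RGB2HSV).astype(int)
red=((hs[...,0]<7)|(hs[...,0]>173))&(hs[...,1]>130)
v,u=np.where(red&(d>0)&(abs(C[...,2]-.015)<.012))
P=toplane(i,np.c_[u,v],.010)
for nm,yr in (('cut',(-.18,-.06)),('hex',(-.32,-.22))):
    k=(P[:,1]>yr[0])&(P[:,1]<yr[1])&(P[:,0]<.53)
    Q=P[k]; print(nm)
    for x in np.arange(.35,.52,.02):
        s=Q[(Q[:,0]>x)&(Q[:,0]<x+.02)]
        if len(s)>3: print(round(x+.01,2),s[:,1].min().round(3),s[:,1].max().round(3),((s[:,1].min()+s[:,1].max())/2).round(3))
```

```text
[[ 0.3527 -0.117   0.01  ]
 [ 0.4949 -0.0952  0.01  ]
 [ 0.4938 -0.1364  0.01  ]]
ax -179.51025315067707 0.141698487441429
[[ 0.369  -0.2759  0.012 ]
 [ 0.4495 -0.2726  0.012 ]
 [ 0.494  -0.249   0.012 ]]
cut
0.4 -0.136 -0.096 -0.116
0.42 -0.142 -0.088 -0.115
0.44 -0.145 -0.084 -0.115
0.46 -0.148 -0.081 -0.114
0.48 -0.148 -0.08 -0.114
0.5 -0.143 -0.084 -0.114
hex
0.36 -0.293 -0.268 -0.28
0.38 -0.292 -0.265 -0.278
0.4 -0.291 -0.261 -0.276
0.42 -0.287 -0.259 -0.273
0.44 -0.285 -0.258 -0.271
```

Cutters: axis along x at y≈-0.115, grip at x≈0.44. Hex handle: centre (0.407, -0.275), axis about 7.5°.

Request:
arm_command(steps=[[-0.08,0.01,0,0],[-0.16,0.02,-0.02,0],[-0.22,0.032,-0.08,0],[-0.262,0.032,-0.15,0],[-0.262,0.032,-0.2,0]], jaw=-1)

```text
time_s: 15.03
ee_pos: [0.4354, -0.1154, 0.1091]
tcp_rot: [-3.14, 0.001, 0.004]
contact_force: [-0.9, -0.1, -1.0]
gripper_width: 0.0852
gripper_force: 0.0
```

Request:
arm_command(steps=[[0,0,-0.06,0],[0,0,-0.12,0],[0,0,-0.18,0],[0,0,-0.21,0],[0,0,-0.21,0]])

```text
time_s: 15.45
ee_pos: [0.4381, -0.1158, 0.0026]
tcp_rot: [3.141, 0.006, 0.004]
contact_force: [-0.6, 0.3, 0.4]
gripper_width: 0.0875
gripper_force: 0.0
```

Request:
arm_command(steps=[[0,0,0,0],[0,0,0,0],[0,0,0,0],[0,0,0,0],[0,0,0,0]])

```text
time_s: 15.87
ee_pos: [0.4411, -0.1154, 0.0064]
tcp_rot: [-3.141, -0.002, 0.005]
contact_force: [-0.9, 0.4, -0.8]
gripper_width: 0.0875
gripper_force: 0.0
```

Request:
arm_command(steps=[[0,0,-0.004,0],[0,0,-0.004,0],[0,0,-0.004,0],[0,0,-0.004,0],[0,0,-0.004,0]], jaw=1, newtons=30)

```text
time_s: 16.28
ee_pos: [0.4403, -0.1155, 0.0034]
tcp_rot: [3.142, 0.0, 0.005]
contact_force: [0.2, 0.9, -0.1]
gripper_width: 0.0599
gripper_force: 0.0
```

Request:
arm_command(steps=[[0,0,0,0],[0,0,0,0],[0,0,0.04,0],[0,0,0.1,0],[0,0,0.18,0]])

```text
time_s: 16.7
ee_pos: [0.4379, -0.1157, 0.0921]
tcp_rot: [3.141, 0.007, 0.004]
contact_force: [1.4, 1.1, -2.1]
gripper_width: 0.0496
gripper_force: 29.9
```

Request:
arm_command(steps=[[0.03,0.03,0.08,-0.5],[0.08,0.08,0.12,-0.5],[0.14,0.14,0.12,-0.5],[0.2,0.2,0.12,-0.5],[0.27,0.24,0.12,-0.5]])

```text
time_s: 17.12
ee_pos: [0.5741, 0.0056, 0.1542]
tcp_rot: [-3.14, -0.0, -0.626]
contact_force: [-0.7, -0.3, -1.7]
gripper_width: 0.0494
gripper_force: 29.8
```

Request:
arm_command(steps=[[0.05,0.04,0,-0.3],[0.09,0.05,0,-0.3],[0.09,0.05,0,-0.3],[0.09,0.05,0,-0.3],[0.09,0.05,0,-0.3]])

```text
time_s: 17.53
ee_pos: [0.6184, 0.0288, 0.152]
tcp_rot: [3.139, 0.0, -1.251]
contact_force: [-0.2, -0.9, -1.8]
gripper_width: 0.0497
gripper_force: 29.8
```

Request:
arm_command(steps=[[0,0,0,-0.1],[0,0,0,-0.1],[0,0,0,-0.1],[0,0,0,-0.1],[0,0,0,-0.1]])

```text
time_s: 17.95
ee_pos: [0.6184, 0.0285, 0.1528]
tcp_rot: [3.141, -0.0, -1.557]
contact_force: [0.1, 0.1, -2.1]
gripper_width: 0.05
gripper_force: 29.9
```

Request:
arm_command(steps=[[0.003,0,-0.06,0],[0.003,0,-0.12,0],[0.003,0,-0.18,0],[0.003,0,-0.24,0],[0.003,0,-0.28,0]])

```text
time_s: 18.37
ee_pos: [0.6187, 0.0281, 0.0104]
tcp_rot: [3.139, -0.001, -1.557]
contact_force: [-1.1, -0.1, -2.8]
gripper_width: 0.0496
gripper_force: 29.9
```

Request:
arm_command(steps=[[0,0,0,0],[0,0,0,0],[0,0,0,0],[0,0,0,0],[0,0,0.02,0]], jaw=-0.36)

```text
time_s: 18.78
ee_pos: [0.6201, 0.0286, 0.0238]
tcp_rot: [3.141, 0.0, -1.559]
contact_force: [-0.1, 0.6, -0.2]
gripper_width: 0.0595
gripper_force: 0.0
```

Request:
arm_command(steps=[[0,0,0.08,0],[0,0,0.16,0],[-0.05,-0.05,0.24,0.3],[-0.13,-0.12,0.28,0.3],[-0.2,-0.2,0.28,0.3]])

```text
time_s: 19.2
ee_pos: [0.5461, -0.0457, 0.164]
tcp_rot: [-3.133, -0.002, -1.176]
contact_force: [0.5, -0.7, 0.5]
gripper_width: 0.0594
gripper_force: 0.0
```

Run:
```python
from f import *
print('hex');proud('scene',(.33,.52),(-.315,-.2))
print('cut');proud('scene',(.57,.71),(-.06,.14),'s3',.006,.03)
```

```text
hex
all 726 [ 0.4199 -0.2737  0.0165] [ 0.4158 -0.2615] [0.1915 0.0604] 24.3 0.024
red 536 [ 0.4021 -0.2784  0.0177] [ 0.4048 -0.2761] [0.0866 0.0228] 7.4 0.024
cut
all 569 [0.6171 0.0124 0.0162] [0.6444 0.0376] [0.1273 0.1512] 1.4 0.024
red 433 [0.6133 0.0126 0.0178] [0.6139 0.0145] [0.0659 0.1046] 2.9 0.024
```

Request:
arm_command(steps=[[-0.28,-0.458,0,0.416],[-0.28,-0.458,0,0.416],[-0.28,-0.458,0,0.416],[-0.28,-0.458,0,0.416],[-0.28,-0.458,0,0.416]], jaw=-0.5)

```text
time_s: 19.72
ee_pos: [0.441, -0.2156, 0.1604]
tcp_rot: [-3.14, -0.003, -0.587]
contact_force: [0.3, -0.6, -0.8]
gripper_width: 0.0657
gripper_force: 0.0
```

Request:
arm_command(steps=[[-0.05,-0.08,0,0.216],[-0.05,-0.08,0,0.216],[-0.05,-0.08,0,0.216],[-0.05,-0.08,0,0.216],[-0.05,-0.08,0,0.216]])

```text
time_s: 20.13
ee_pos: [0.4169, -0.255, 0.1602]
tcp_rot: [3.141, -0.003, 0.022]
contact_force: [0.2, 0.0, 0.2]
gripper_width: 0.0657
gripper_force: 0.0
```

Request:
arm_command(steps=[[-0.024,-0.032,0,0.034],[-0.024,-0.032,-0.06,0.034],[-0.024,-0.032,-0.12,0.034],[-0.024,-0.032,-0.18,0.034],[-0.024,-0.032,-0.2,0.034]], jaw=0)

```text
time_s: 20.55
ee_pos: [0.4032, -0.2699, 0.0565]
tcp_rot: [-3.14, 0.002, 0.123]
contact_force: [-1.0, -0.5, -0.4]
gripper_width: 0.0445
gripper_force: 0.0
```

Run:
```python
from f import *
o=ctrl.observe();print(o['ee_pos'],o['tcp_rot'],o['gripper_width'])
z=np.load('pics/scene0.npz',allow_pickle=True);C=cloud(z['i'].item(),z['d'])
for x in (.36,.39,.42,.45):
    m=(abs(C[...,0]-x)<.015)&(C[...,1]<-.295)&(C[...,1]>-.36)&(C[...,2]>.005); print(x,C[m][:,1].max().round(3),np.median(C[m][:,2]).round(3))
```

```text
[ 0.40321771 -0.26991311  0.05650435] [-3.14037279e+00  1.76326132e-03  1.22990888e-01] 0.044524243900001155
0.36 -0.324 0.011
0.39 -0.325 0.011
0.42 -0.324 0.011
0.45 -0.325 0.011
```

Slab edge at -0.325, so the fingers clear it. Descend and grip.

Request:
arm_command(steps=[[0,0,-0.04,0],[0,0,-0.08,0],[0,0,-0.102,0],[0,0,-0.102,0],[0,0,-0.102,0]])

```text
time_s: 20.97
ee_pos: [0.4053, -0.2705, 0.0082]
tcp_rot: [3.141, -0.0, 0.124]
contact_force: [0.6, 0.1, -0.4]
gripper_width: 0.044
gripper_force: 0.0
```

Request:
arm_command(steps=[[0,0,0,0],[0,0,0,0],[0,0,0,0],[0,0,0,0],[0,0,0,0]], jaw=1, newtons=30)

```text
time_s: 21.38
ee_pos: [0.4057, -0.2707, 0.0083]
tcp_rot: [3.141, -0.002, 0.125]
contact_force: [-0.5, -0.2, 8.2]
gripper_width: 0.0215
gripper_force: 30.0
```

Request:
arm_command(steps=[[0,0,0,0],[0,0,0.04,0],[0,0,0.1,0],[0,0,0.16,0],[0,0,0.24,0]])

```text
time_s: 21.8
ee_pos: [0.4029, -0.2697, 0.127]
tcp_rot: [-3.14, 0.004, 0.124]
contact_force: [1.6, -0.4, -2.5]
gripper_width: 0.0217
gripper_force: 30.0
```

Request:
arm_command(steps=[[0.08,0.1,0.04,0.46],[0.16,0.18,0.06,0.46],[0.24,0.27,0.06,0.46],[0.32,0.35,0.06,0.46],[0.38,0.43,0.06,0.46]])

```text
time_s: 22.22
ee_pos: [0.5423, -0.1155, 0.156]
tcp_rot: [3.141, -0.001, 0.755]
contact_force: [1.2, -0.6, -1.8]
gripper_width: 0.0217
gripper_force: 30.0
```

Request:
arm_command(steps=[[0.04,0.05,0,0.27],[0.1,0.12,0,0.27],[0.13,0.14,0,0.27],[0.13,0.14,0,0.27],[0.13,0.14,0,0.27]])

```text
time_s: 22.63
ee_pos: [0.6067, -0.0457, 0.1542]
tcp_rot: [-3.14, 0.0, 1.382]
contact_force: [0.3, -0.3, -1.7]
gripper_width: 0.0215
gripper_force: 30.0
```

Request:
arm_command(steps=[[0,0,0,0.07],[0,0,0,0.07],[0,0,0,0.07],[0,0,0,0.07],[0,0,0,0.07]])

```text
time_s: 23.05
ee_pos: [0.606, -0.0472, 0.1551]
tcp_rot: [-3.141, -0.0, 1.591]
contact_force: [-0.3, -0.1, -0.9]
gripper_width: 0.0216
gripper_force: 30.0
```

Request:
arm_command(steps=[[0.06,0.06,0,-0.007],[0.122,0.118,0,-0.007],[0.122,0.118,-0.06,-0.007],[0.122,0.118,-0.12,-0.007],[0.122,0.118,-0.18,-0.007]])

```text
time_s: 23.47
ee_pos: [0.6678, 0.0126, 0.0642]
tcp_rot: [3.141, -0.001, 1.57]
contact_force: [0.4, 0.5, -1.4]
gripper_width: 0.0218
gripper_force: 30.0
```

Request:
arm_command(steps=[[0,0,-0.04,0],[0,0,-0.06,0],[0,0,-0.06,0],[0,0,-0.06,0],[0,0,-0.06,0]])

```text
time_s: 23.88
ee_pos: [0.6685, 0.0119, 0.037]
tcp_rot: [3.139, -0.0, 1.572]
contact_force: [-0.3, 0.5, -0.8]
gripper_width: 0.0217
gripper_force: 30.0
```

Request:
arm_command(steps=[[0,0,0,0],[0,0,0,0],[0,0,0,0],[0,0,0.02,0],[0,0,0.08,0]], jaw=0.2)

```text
time_s: 24.3
ee_pos: [0.6644, 0.0113, 0.0722]
tcp_rot: [-3.135, 0.001, 1.571]
contact_force: [-0.2, 0.2, -0.4]
gripper_width: 0.0348
gripper_force: 0.0
```

Request:
arm_command(steps=[[0,0,0.06,0],[-0.06,0,0.1,0],[-0.14,0,0.14,0],[-0.22,0,0.18,0],[-0.28,0,0.2,0]], jaw=1)

```text
time_s: 24.72
ee_pos: [0.5263, 0.0117, 0.1776]
tcp_rot: [3.139, -0.001, 1.572]
contact_force: [-0.6, 1.2, 1.1]
gripper_width: 0.0075
gripper_force: 0.0
```

Run:
```python
from h import *
p,d,i=grab('scene'); q,_,_=grab('side')
f=lambda p,x,y,w,h: cv2.resize(p[y:y+h,x:x+w],(400,300),interpolation=cv2.INTER_CUBIC)
cv2.imwrite('pics/m2.png',np.hstack([f(p,220,130,200,150),f(q,220,180,200,150)])[:,:,::-1])
```

```text
(no output)
```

View pics/m2.png

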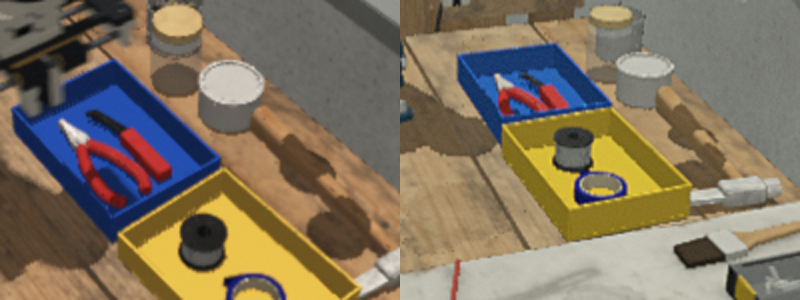

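All four pieces are in their trays: cutters and hex keys in the blue, spool and tape in the yellow. No other tool is visible, so four clicks. I'll push the pointer end clockwise from its -y side.

Request:
arm_command(steps=[[0,0,0.08,0],[0,0.04,0.16,0],[-0.06,0.12,0.18,0],[-0.12,0.2,0.18,0],[-0.16,0.28,0.18,0]], jaw=1)

```text
time_s: 25.23
ee_pos: [0.4575, 0.1335, 0.2672]
tcp_rot: [3.139, -0.002, 1.57]
contact_force: [0.4, 0.6, -0.9]
gripper_width: 0.0003
gripper_force: 0.0
```

Request:
arm_command(steps=[[-0.04,0.06,0,0],[-0.08,0.12,0,0],[-0.092,0.133,0,0],[-0.092,0.133,-0.06,0],[-0.092,0.133,-0.12,0]])

```text
time_s: 25.65
ee_pos: [0.4128, 0.2013, 0.2066]
tcp_rot: [3.137, -0.004, 1.575]
contact_force: [0.7, 0.7, -0.2]
gripper_width: 0.0001
gripper_force: 0.0
```

Request:
arm_command(steps=[[0,0,0,0],[0,0,0,0],[0,0,0,0],[0,0,0,0],[0,0,0,0]])

```text
time_s: 26.07
ee_pos: [0.413, 0.1997, 0.2065]
tcp_rot: [3.14, -0.002, 1.572]
contact_force: [-0.1, -0.2, -0.1]
gripper_width: 0.0006
gripper_force: 0.0
```

Request:
arm_command(steps=[[-0.026,0.037,0,0],[-0.026,0.037,0,0],[-0.026,0.037,-0.06,0],[-0.026,0.037,-0.12,0],[-0.026,0.037,-0.18,0]])

```text
time_s: 26.48
ee_pos: [0.3999, 0.2185, 0.1153]
tcp_rot: [3.139, -0.003, 1.572]
contact_force: [0.5, 0.2, -0.9]
gripper_width: 0.0002
gripper_force: 0.0
```

Request:
arm_command(steps=[[0,0,-0.05,0],[0,0,-0.1,0],[0,0,-0.141,0],[0,0,-0.141,0],[0,0,-0.141,0]])

```text
time_s: 26.9
ee_pos: [0.3993, 0.2175, 0.0445]
tcp_rot: [-3.141, 0.002, 1.572]
contact_force: [0.3, -0.2, 0.0]
gripper_width: -0.0002
gripper_force: 0.0
```

Request:
arm_command(steps=[[0,0.017,0,0],[0,0.033,0,0],[-0.002,0.044,0,0],[-0.003,0.053,0,0],[-0.003,0.053,0,0]])

```text
time_s: 27.32
ee_pos: [0.3984, 0.2462, 0.0458]
tcp_rot: [3.14, -0.002, 1.573]
contact_force: [0.2, 0.2, 0.0]
gripper_width: 0.0003
gripper_force: 0.0
```

Request:
arm_command(steps=[[0.003,0.01,0,0],[0.007,0.019,0,0],[0.011,0.024,0,0],[0.014,0.027,0,0],[0.014,0.027,0,0]])

```text
time_s: 27.73
ee_pos: [0.4056, 0.2592, 0.0449]
tcp_rot: [3.14, -0.002, 1.573]
contact_force: [0.7, -0.8, -0.2]
gripper_width: 0.0003
gripper_force: 0.0
```

```bash
cat > dial.py <<'E'
from h import *
for n in ('wrist','scene'):
    p,d,i=grab(n); C=cloud(i,d)
    m=(d>0)&(C[...,2]>0.066)&(C[...,2]<0.078)&(np.hypot(C[...,0]-.438,C[...,1]-.252)<.03)
    print(n,m.sum(), cv2.minAreaRect(C[m][:,:2].astype(np.float32)) if m.sum()>20 else '')
E
python3 dial.py
```

```text
wrist 3 
scene 104 ((0.435371071100235, 0.24445055425167084), (0.03683236241340637, 0.04105008766055107), 35.69961166381836)
```

Request:
arm_command(steps=[[0,0,0.08,0],[0,0,0.16,0],[0,-0.04,0.24,0],[0,-0.1,0.32,0],[0,-0.1,0.4,0]])

```text
time_s: 28.25
ee_pos: [0.4032, 0.2061, 0.2374]
tcp_rot: [-3.14, 0.001, 1.572]
contact_force: [0.0, 0.9, -0.8]
gripper_width: 0.0005
gripper_force: 0.0
```

Request:
arm_command(steps=[[0,0,0,0],[0,0,0,0],[0,0,0,0],[0,0,0,0],[0,0,0,0]])

```text
time_s: 28.67
ee_pos: [0.4041, 0.2086, 0.2353]
tcp_rot: [-3.14, 0.002, 1.572]
contact_force: [-0.8, 0.5, 0.6]
gripper_width: 0.0005
gripper_force: 0.0
```

```bash
python3 dial.py; python3 -c "
from h import *
print(ctrl.observe()['ee_pos'])"
```

```text
wrist 748 ((0.4375627040863037, 0.2527809739112854), (0.016126031056046486, 0.05003685504198074), 14.938678741455078)
scene 111 ((0.4339500963687897, 0.2521023750305176), (0.017711639404296875, 0.05312955379486084), 14.7739896774292)
[0.40429925 0.20872009 0.23547943]
```

Bar at 105°, which is 3 clicks. Now one more click, pushing near the tip.

Request:
arm_command(steps=[[-0.024,0.06,0,0],[-0.024,0.148,0,0],[-0.024,0.148,-0.08,0],[-0.024,0.148,-0.16,0],[-0.024,0.148,-0.24,0]])

```text
time_s: 29.18
ee_pos: [0.3923, 0.2837, 0.1149]
tcp_rot: [3.141, -0.001, 1.574]
contact_force: [0.5, 0.9, -1.0]
gripper_width: 0.0009
gripper_force: 0.0
```

Request:
arm_command(steps=[[0,0,-0.07,0],[0,0,-0.138,0],[0,0,-0.138,0],[0,0,-0.138,0],[0,0,-0.138,0]])

```text
time_s: 29.6
ee_pos: [0.3933, 0.2837, 0.0487]
tcp_rot: [3.141, -0.0, 1.573]
contact_force: [0.1, -0.4, 1.0]
gripper_width: 0.0007
gripper_force: 0.0
```

Request:
arm_command(steps=[[0.01,0,0,0],[0.02,0,0,0],[0.03,0,0,0],[0.036,0,0,0],[0.036,0,0,0]])

```text
time_s: 30.02
ee_pos: [0.4118, 0.2836, 0.0487]
tcp_rot: [3.14, -0.002, 1.572]
contact_force: [0.2, 0.1, -0.4]
gripper_width: 0.0006
gripper_force: 0.0
```

Request:
arm_command(steps=[[-0.02,0,0.08,0],[-0.02,0,0.16,0],[-0.02,-0.05,0.24,0],[-0.02,-0.1,0.32,0],[-0.02,-0.15,0.4,0]])

```text
time_s: 30.43
ee_pos: [0.4004, 0.2155, 0.2359]
tcp_rot: [3.141, -0.001, 1.573]
contact_force: [0.5, 0.1, 0.3]
gripper_width: 0.0008
gripper_force: 0.0
```

```bash
python3 dial.py
```

```text
wrist 750 ((0.43753331899642944, 0.25302186608314514), (0.05079512670636177, 0.016168689355254173), 75.1402587890625)
scene 98 ((0.43399420380592346, 0.25052914023399353), (0.05112535133957863, 0.01589108444750309), 75.24237060546875)
```

Bar at 75°, which is 4 clicks. One last look before handing in.

Run:
```python
from h import *
p,d,i=grab('wrist'); q,_,_=grab('scene')
cv2.imwrite('pics/fin.png',np.hstack([cv2.resize(p,(400,300)),cv2.resize(q,(400,300))])[:,:,::-1])
```

```text
(no output)
```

View pics/fin.png

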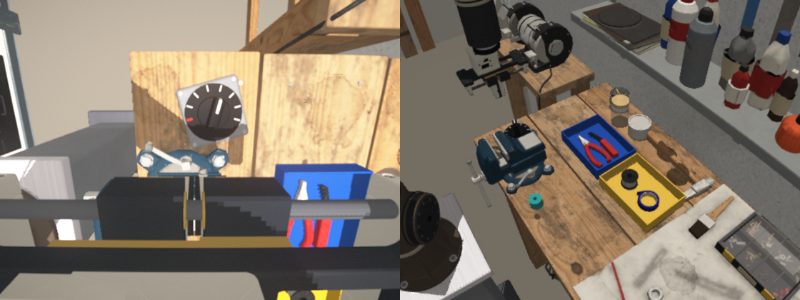

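The pointer at (219,101) is at the fourth mark clockwise from the red mark at (190,121). All pieces are in their trays, and the gripper is clear.

```bash
python3 -c "
from rig import workorder
print(workorder.sign_off())"
```

```text
the job is handed in; nothing more can be done
None
```

I wound the dial back to the red mark, put the cutters and hex keys in the blue tray and the tape and solder spool in the yellow tray, turned the dial four clicks clockwise (I found no torch or marker), and handed the job in; no verdict came back.

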